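# Fill the breakfast caddy

## Task

Get the breakfast caddy ready to carry to the table: stand the honey jar and the jam jar in its two large compartments, one in each, the pepper mill in the medium compartment and the salt shaker in the small one beside it, all upright and right down on the caddy's floor. The spice jars, the tin and the timer do not belong in it: leave them where they are, and knock nothing over.

Things in the scene. Friction and masses are not known exactly. Their poses are not given: they have to be found in the camera images.
- caddy: Fixed white caddy 180 (x) x 196 (y) mm, walls 50 high, floor 8 thick, steel handles on its y ends (to y +-122). Its turn varies. Origin: centre of underside. Compartments, in its frame, mm: two large 90x90, centres (39,47) and (39,-47); medium 74 (x) x 76 (y) at (-47,54); small 74x60 at (-47,-18); slot 74x40 at (-47,-72) is full of paper sachets, 58 high. Dividers 46 high.
- honey: Honey jar: straight glass jar with honey-coloured contents and a red screw lid, 58 x 62 mm (body), 86 mm tall, lid 56 mm across from 75 mm up, about 0.36 kg. Origin: centre of its underside; z up its axis. It can be gripped from above at lid and shoulder.
- jam: Jam jar: round-bellied glass jar with red contents and a yellow screw lid, 64 x 69 mm, 88 mm tall, lid 63 mm across from 77 mm up, about 0.27 kg. Origin: centre of its underside; z up its axis. It can be gripped from above at lid and shoulder.
- mill: Pepper mill: dark turned wood with a waist, 58 mm across the foot, 170 mm tall; the head is 48 mm across from 123 to 159 mm up, a 12 mm metal button above it; about 0.18 kg. Origin: centre of its underside; z up its axis. Once in the caddy it stands in the way of a gripper beside it. Wall cabinets overhang the back of the worktop: carry low there.
- salt: Salt shaker: waisted glass shaker with a domed grey metal top with holes, half full of white salt, 44 mm across, 90 mm tall; the top is 34 mm across from 74 mm up; about 0.1 kg. Origin: centre of its underside; z up its axis. 
- spice_dark: Spice jar, glass, green label and dark brown cap (greenish on top), 44 mm across, 105 mm tall. Does not belong in the caddy. Origin: centre of its underside; z up its axis. 
- spice_green: Spice jar, glass, red contents and green cap (dark blue disc on top), 46 mm across, 106 mm tall. Does not belong in the caddy. Origin: centre of its underside; z up its axis. 
- tin: Small closed food tin, pale label and gold-coloured metal ends, 57 mm across, 72 mm tall. Does not belong in the caddy. Origin: centre of its underside; z up its axis. 
- timer: Kitchen timer: low round grey-green clockwork timer with a white dial ring and a knob on top, 69 mm across, 55 mm tall. Does not belong in the caddy. Origin: centre of its underside; z up its axis. 

How it is judged:
By the outcome, as a careful person would: the job done as asked, in the order asked, and still so for the second after the job is handed in, with the robot touching nothing.
It also fails if it takes over 120 s, if anything falls off the work surface, if the arm or the gripper's body presses on something with over 40 N, if the wrist force passes 120 N, or if a joint passes its speed limit or range.

## Robot

A 7-joint arm with a two-finger parallel gripper is mounted at the origin on a cart in front of the work surface, level with it; the furniture and walls round the work are solid. World frame = base frame: x ahead of the robot, y to its left, z up, the work surface at z = 0. Lengths are in m, angles in rad, forces in N, time in s.
With the tool pointing down it reaches from about 0.4 to 0.85 m from the base axis. Payload 10.4 kg.
Tool frame: the origin (TCP) lies at the centre of the arm's flange, where the gripper is bolted on; the fingertips stand 182 mm ahead of it and the grasp point (between the pads) lies r.grasp_offset ahead of it (r.grasp_offset is the distance from the TCP to the grasp point, in m); z points along the fingers, y is the line along which they close (so a half turn about z gives the same grasp; the last joint's range is limited). The gripper opens to 87 mm and grips with 3 to 60 N. Pads are 19 mm wide; open, the fingers measure 117 mm over their backs; the gripper's body (75 mm by 190 mm) begins 51 mm behind the grasp point.
Start: joints at [1.27, 0.332, -0.065, 1.46, 0.022, 1.35, -0.088], TCP at [0.171, -0.601, 0.405] pointing down, gripper open.
Joint ranges: [-2.6, 2.6], [-0.5, 2.12], [-1.47, 1.34], [0.16, 2.42], [-1.27, 4.41], [0.06, 2.06], [-2.6, 2.6]. Speed limits (rad/s): [2.22, 2.22, 2.79, 2.79, 3.14, 3.14, 3.14].

## Interface

Orientations are given as a unit quaternion [x, y, z, w].
In Python, from bench import status, vision, job, spotter, r gives the robot as it stands. The module is installed in compiled form; this text tells all that it offers.
- The arm moves only by the tool play_rows, never from a script. Its argument "series" is a list of rows, each a list of 6 numbers: the shift along the tool's x, y, z each as a share of 150 mm, from -1 to 1, then the turn, a rotation vector about the tool's x, y, z each as a share of 30 degrees, from -1 to 1. In form: [[x, y, z, ax, ay, az], ...]. A call has 1 to 5 rows; each row is the pose to reach, as a shift and turn from the pose commanded when the call began, along the tool's axes at that moment; what a row does not reach only later rows make up. A row lasts 1/10 s, in which the tool goes at most 50 mm and 8.59 degrees, less where a joint would pass 70% of its speed; a pose out of reach is approached as far as the arm can. A call with a number of a shift or a turn outside -1 to 1 is refused whole. A call with a gripper value outside its range is refused whole. "fingers" is the opening, from -1 (shut) to 1 (fully open), set as the call begins (left out, the last holds). The fingers move at their own pace and stop on an object; "squeeze" is the grip in N (left out, the last holds). Time passes only in rows, so rows that repeat a pose let the fingers close. It gives the time, the measured TCP pose, the force, the opening and the grip force at its end, in the units of the state.
- status.read_state(): the state, without advancing time (a new reading comes with each control period).
- vision.camera(name): name is "side" or "top" or "wrist"; returns the picture (384x512x3 uint8, blue, green, red); there is no depth.
- vision.calibration(name): a dict with "fx", "fy", "cx", "cy" (pixels), "rvec" (rotation vector, rad) and "tvec" (3), from world to camera coordinates, as OpenCV has them; the wrist camera has in their place "T_tool_cam" (4x4, takes a point from camera to tool coordinates, whose origin is the TCP and whose axes are the flange's). Camera axes: x right, y down, z forward; pixel columns grow to the right and rows downward; lengths in m; the calibration is good to about 2 mm. A picture is of the moment at which its call begins: read the wrist's pose just before it. calibration takes no time and is no camera call.
- job.close_job(): hands the job in; it is judged then, once.
Trained networks look in the newest picture that a camera, given by its name, has taken for a name from the list of things; names that differ only in an ending like _2 or _b are one class to them, and where a whole thing is asked for, a point or a joint stands for the part that bears it (a point fixed in the world has none). Each returns a list of dicts, best first, with "conf" (0 to 1); they miss things now and then, are a little off and sometimes report something else, mostly with a low value. They report only what shows in the picture. A call takes as long as a camera call.
- spotter.boxes_of(camera, name): "point" ([x, y, z] in m, in world coordinates, good to about 4 mm: the middle of the surface that is visible of it).
- spotter.regions_of(camera, name): "pixels" (384x512 bool, what is visible of it).
The state is a dict: "time": time; "joint_positions": joint angles; "joint_vel": joint speeds; "joint_torque": joint torques, N m; "ee_pos": TCP position; "eef_rot": TCP orientation; "ft_force": force on the tool from outside, world axes, zero at the start; "torque": the same for the moment, N m; "width": finger opening in m; "grip_force": force on a finger pad.
Only numpy, scipy, OpenCV 4.12 (cv2) and the standard library are available. Lean on these libraries where they do the work, as an engineer would, in place of code of your own. Each camera call takes 0.05 s, during which the arm holds its last target. There are 200 camera calls.

## Working session

There is one attempt and no reset: what is moved stays moved. The work goes in short steps, Python scripts to look and compute and a tool call to move; the robot and the scene stay as the last step left them, time stands still between calls to the robot, and variables do not carry over. Pictures are saved under pics/ and viewed, at most 14 in all, crops included, and the job is handed in when it is done.

Besides the shell and the picture viewer there is one more tool, called in YAML: its name, and indented under it one key for each argument. play_rows: Moves the arm, as the interface text tells. Shift numbers are shares of 150 mm and turn numbers shares of 30 degrees, none past 1 either way. Its arguments: {"type":"object","properties":{"series":{"type":"array","items":{"type":"array","items":{"type":"number"}}},"fingers":{"type":"number"},"squeeze":{"type":"number"}},"required":["series"]}

```bash
mkdir -p pics; ls; python3 - <<'E'
from bench import status, vision, job, spotter, r
import cv2,numpy as np
print(r.grasp_offset)
s=status.read_state();print(s['time'],s['ee_pos'],s['eef_rot'],s['width'])
a=vision.camera("top");b=vision.camera("side")
cv2.imwrite("pics/top.png",a);cv2.imwrite("pics/side.png",b)
for n in "caddy honey jam mill salt spice_dark spice_green tin timer".split():
    for c in ("top","side"):
        print(n,c,[(np.round(d['point'],3).tolist(),round(d['conf'],2)) for d in spotter.boxes_of(c,n)[:3]])
for c in("top","side"):
    k=vision.calibration(c);R=cv2.Rodrigues(np.array(k['rvec']))[0];print(c,(-R.T@np.array(k['tvec']).ravel()).round(3),R.round(2).tolist())
print(status.read_state()['time'])
E
```

```text
pics
0.1635
0.0 [ 0.17135553 -0.60091488  0.40393789] [ 9.90367065e-01  1.38464930e-01 -1.50574180e-04 -7.18595442e-04] 0.08696418582391309
caddy top [([0.466, 0.266, 0.009], 0.96), ([0.487, -0.403, 0.116], 0.18)]
caddy side [([0.467, 0.266, 0.022], 0.71)]
honey top [([0.497, -0.292, 0.084], 0.94)]
honey side [([0.488, -0.275, 0.055], 0.82)]
jam top [([0.388, -0.331, 0.088], 0.97)]
jam side [([0.381, -0.321, 0.058], 0.84)]
mill top [([0.486, -0.406, 0.116], 0.69)]
mill side [([0.483, -0.401, 0.084], 0.81), ([0.39, -0.22, 0.036], 0.64)]
salt top [([0.511, -0.158, 0.074], 0.73)]
salt side [([0.51, -0.15, 0.048], 0.96)]
spice_dark top [([0.512, -0.049, 0.105], 0.78), ([0.512, -0.161, 0.074], 0.37), ([0.495, -0.289, 0.086], 0.18)]
spice_dark side [([0.517, -0.032, 0.067], 0.94)]
spice_green top [([0.419, 0.003, 0.105], 0.55)]
spice_green side [([0.413, 0.025, 0.069], 0.87)]
tin top [([0.418, -0.119, 0.066], 0.61)]
tin side [([0.411, -0.101, 0.056], 0.92)]
timer top [([0.398, -0.23, 0.04], 0.73)]
timer side [([0.39, -0.22, 0.038], 0.93)]
top [ 0.32  -0.046  0.982] [[-0.01, -1.0, 0.04], [-0.99, 0.01, -0.14], [0.14, -0.04, -0.99]]
side [0.039 0.786 0.799] [[-0.9, -0.43, -0.01], [-0.26, 0.56, -0.78], [0.34, -0.7, -0.62]]
1.0
```

View pics/top.png

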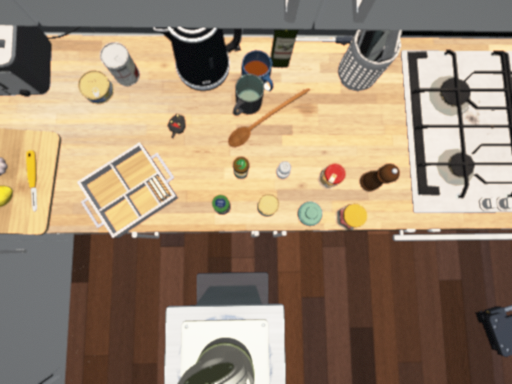

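View pics/side.png

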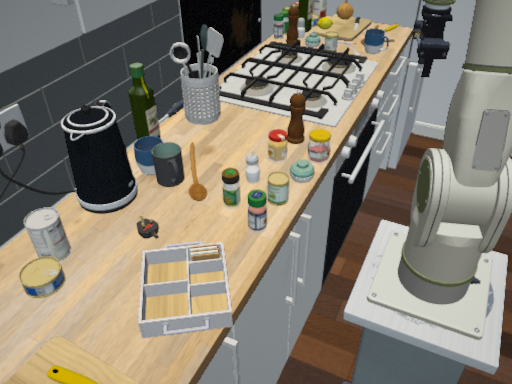

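The top view (x up, y left) shows the caddy at about (128,190), turned roughly 35°, with its sachet slot at (158,188). The honey lid is at (334,175), jam at (355,215), salt at (284,170), and the mill's head at (389,172) with its foot at (370,181). The side view agrees. Next I'll fit poses by matching silhouettes in both cameras.

```bash
cat > h.py <<'E'
from bench import status, vision, job, spotter, r
import cv2,numpy as np
from scipy.optimize import minimize
cal={c:vision.calibration(c) for c in("top","side")}
def proj(c,P):
    k=cal[c];K=np.array([[k['fx'],0,k['cx']],[0,k['fy'],k['cy']],[0,0,1]],float)
    return cv2.projectPoints(np.float64(P).reshape(-1,3),np.float64(k['rvec']),np.float64(k['tvec']),K,None)[0].reshape(-1,2)
PROF=dict(honey=[[(0,29.5),(70,29.5),(75,28),(86,28)]],jam=[[(0,28),(15,33),(60,33),(77,31.5),(88,31.5)]],
 salt=[[(0,22),(20,22),(74,17)],[(74,17),(84,16),(90,8)]],mill=[[(0,29),(20,27)],[(20,27),(75,17)],[(75,17),(123,20)],[(123,24),(159,24)],[(159,6),(170,6)]])
t=np.linspace(0,2*np.pi,25)[:-1]
S=8
def hulls(c,polys):
    m=np.zeros((384,512),np.uint8)
    for P in polys:
        h=cv2.convexHull(np.float32(proj(c,P)))
        cv2.fillConvexPoly(m,np.int32(np.round(h*16)),255,cv2.LINE_AA,4)
    return m/255.
def cyl(n,x,y):
    return [np.array([[x+rr/1e3*np.cos(a),y+rr/1e3*np.sin(a),z/1e3] for z,rr in seg for a in t]) for seg in PROF[n]]
def cad(x,y,w,hw=.05):
    R=np.array([[np.cos(w),-np.sin(w)],[np.sin(w),np.cos(w)]])
    out=[]
    B=np.array([[sx*.09,sy*.098,z] for sx in(-1,1) for sy in(-1,1) for z in(0,.05)])
    out=[B]
    B=B.copy();B[:,:2]=B[:,:2]@R.T+[x,y];return [B]
def fit(n,x0,model,cams=("top","side"),st=.01):
    M={}
    for c in cams:
        d=spotter.regions_of(c,n)
        if d: M[c]=np.float64(d[0]['pixels'])
    def cost(p,cc=M):
        return sum(1-np.minimum(a,b).sum()/np.maximum(a,b).sum() for c in cc for a,b in[(hulls(c,model(*p)),M[c])])
    f=lambda cc:(lambda q:(np.round(q.x,4).tolist(),round(q.fun,3)))(min((minimize(cost,s,args=(cc,),method='Nelder-Mead',options=dict(initial_simplex=np.vstack([s]+[np.array(s)+st*np.eye(len(s))[i]*(20 if i==2 else 1) for i in range(len(s))]))) for s in x0),key=lambda q:q.fun))
    return {'both':f(list(M)),**{c:f([c]) for c in M}},M
E
python3 - <<'E'
from h import *
a=vision.camera("top");b=vision.camera("side")
for n,p in dict(honey=(.49,-.29),jam=(.385,-.33),mill=(.485,-.406),salt=(.512,-.158)).items():
    print(n,fit(n,[p],lambda x,y:cyl(n,x,y))[0])
res,M=fit("caddy",[(.466,.266,w) for w in (.4,.6,.8)],cad)
print(res)
x,y,w=res['both'][0]
for i,(c,im) in enumerate((("top",a),("side",b))):
    cx,cy=proj(c,[[x,y,.03]])[0].astype(int)
    x0,y0=cx-65,cy-75
    im=cv2.resize(im[y0:y0+150,x0:x0+130],None,fx=4,fy=4,interpolation=cv2.INTER_CUBIC)
    cv2.imwrite(f"pics/c{i}.png",im)
    np.save(f"c{i}.npy",[x0,y0])
E
```

```text
honey {'both': ([0.5008, -0.2964], np.float64(0.282)), 'top': ([0.5005, -0.2957], np.float64(0.111)), 'side': ([0.504, -0.3018], np.float64(0.166))}
jam {'both': ([0.3873, -0.3438], np.float64(0.172)), 'top': ([0.3871, -0.344], np.float64(0.069)), 'side': ([0.3868, -0.3397], np.float64(0.087))}
mill {'both': ([0.4899, -0.4183], np.float64(0.238)), 'top': ([0.4897, -0.4183], np.float64(0.119)), 'side': ([0.4901, -0.4183], np.float64(0.118))}
salt {'both': ([0.5186, -0.1641], np.float64(0.513)), 'top': ([0.518, -0.1638], np.float64(0.273)), 'side': ([0.5221, -0.1694], np.float64(0.234))}
{'both': ([0.4677, 0.2601, 0.6034], np.float64(0.075)), 'top': ([0.4677, 0.2601, 0.6034], np.float64(0.075))}
```

View pics/c0.png

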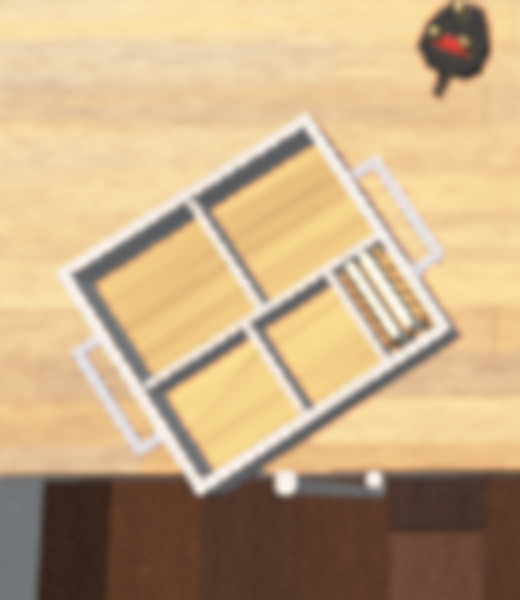

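View pics/c1.png

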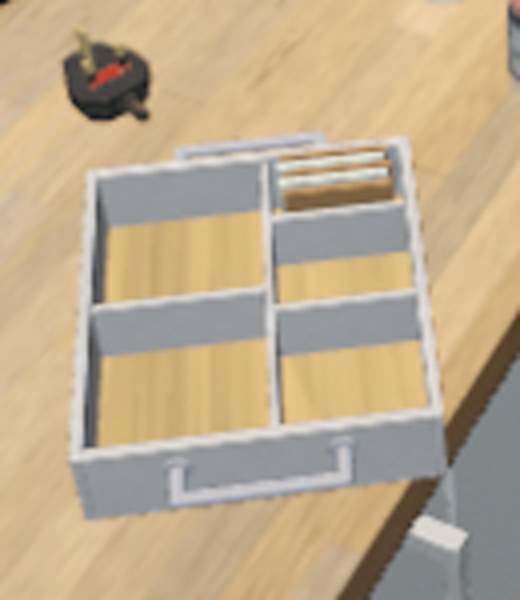

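```bash
python3 - <<'E'
from h import *
from scipy.optimize import least_squares
L=np.array([[90,-98],[90,98],[-90,98],[-90,-98]])/1e3
obs={"top":[(306,117),(62,272),(200,492),(455,330)],"side":[(88,172),(72,456),(440,408),(408,138)]}
o={}
for i,c in enumerate(obs): o[c]=np.array(obs[c])/4+np.load(f"c{i}.npy")-.375
def f(p,cs=("top","side")):
    x,y,w=p;R=np.array([[np.cos(w),-np.sin(w)],[np.sin(w),np.cos(w)]])
    P=np.c_[L@R.T+[x,y],np.full(4,.05)]
    return np.concatenate([(proj(c,P)-o[c]).ravel() for c in cs])
for cs in (("top","side"),("top",),("side",)):
    q=least_squares(f,(.467,.26,.6),args=(cs,));print(cs,q.x.round(4),np.round(q.fun,1))
x,y,w=least_squares(f,(.467,.26,.6)).x
R=np.array([[np.cos(w),-np.sin(w)],[np.sin(w),np.cos(w)]])
for n,l in dict(L1=(39,47),L2=(39,-47),med=(-47,54),small=(-47,-18)).items(): print(n,(R@np.array(l)/1e3+[x,y]).round(4))
T=np.array(vision.calibration("wrist")["T_tool_cam"]);print(T.round(3).tolist(),{k:v for k,v in vision.calibration("wrist").items() if k in('fx','fy','cx','cy')})
E
```

```text
('top', 'side') [0.4681 0.2619 0.5933] [-0.  -1.5 -1.8 -0.5 -0.7  0.1 -1.4 -1.   0.6 -1.5  0.   0.1  1.7  0.4
  0.8 -1.7]
('top',) [0.4662 0.2592 0.5917] [ 1.  -0.8 -0.8  0.1  0.2  0.9 -0.4 -0.3]
('side',) [0.469  0.2636 0.5953] [-0.3 -1.  -0.8  0.7  1.   0.8  0.1 -1.4]
L1 [0.4742 0.3226]
L2 [0.5268 0.2447]
med [0.399  0.2804]
small [0.4392 0.2207]
[[0.0, -0.966, -0.259, 0.07], [1.0, 0.0, 0.001, -0.001], [-0.001, -0.259, 0.966, 0.018], [0.0, 0.0, 0.0, 1.0]] {'fx': 302.0917382133723, 'fy': 302.0917382133723, 'cx': 254.25613640629606, 'cy': 187.41169874694174}
```

Top crop: the caddy's rim corners are at (306,117), (62,272), (200,492) and (455,330). In the side crop they are at (88,172), (72,456), (440,408) and (408,138). The resulting caddy pose is about (0.468, 0.262), turned 0.593 rad. I'll use one gripper yaw throughout (124°, closing along the caddy's x) and go to the honey jar first.

play_rows:
  series:
    - [0.668, -0.339, 0, 0, 0, -0.9]
    - [0.668, -0.339, 0, 0, 0, -0.9]
    - [0.668, -0.339, 0, 0, 0, -0.9]
    - [0.668, -0.339, 0, 0, 0, -0.9]
  fingers: 1

```text
time: 2.0
ee_pos: [0.2563, -0.5229, 0.4052]
eef_rot: [0.929, 0.37, 0.0, 0.0]
ft_force: [0.1, -1.0, -0.2]
width: 0.0868
grip_force: 0.0
```

play_rows:
  series:
    - [0.749, 0.002, 0, 0, 0, -0.9]
    - [0.749, 0.002, 0, 0, 0, -0.9]
    - [0.749, 0.002, 0, 0, 0, -0.9]
    - [0.749, 0.002, 0, 0, 0, -0.9]

```text
time: 2.4
ee_pos: [0.3374, -0.4476, 0.4049]
eef_rot: [0.819, 0.574, 0.0, 0.0]
ft_force: [-0.6, -0.6, -1.1]
width: 0.0869
grip_force: 0.0
```

play_rows:
  series:
    - [0.667, 0.341, 0, 0, 0, -0.9]
    - [0.667, 0.341, 0, 0, 0, -0.9]
    - [0.667, 0.341, 0, 0, 0, -0.9]
    - [0.667, 0.341, 0, 0, 0, -0.9]

```text
time: 2.8
ee_pos: [0.419, -0.3722, 0.4047]
eef_rot: [0.663, 0.748, 0.0, 0.0]
ft_force: [-0.5, -0.1, 0.3]
width: 0.0866
grip_force: 0.0
```

play_rows:
  series:
    - [0.439, 0.607, 0, 0, 0, -0.9]
    - [0.439, 0.607, 0, 0, 0, -0.9]
    - [0.439, 0.607, 0, 0, 0, -0.9]
    - [0.439, 0.607, 0, 0, 0, -0.9]
    - [0.439, 0.607, 0, 0, 0, -0.9]

```text
time: 3.3
ee_pos: [0.4995, -0.2988, 0.4043]
eef_rot: [0.475, 0.88, -0.001, -0.0]
ft_force: [0.0, -1.0, -0.4]
width: 0.087
grip_force: 0.0
```

```bash
cat >> h.py <<'E'
from scipy.spatial.transform import Rotation as Ro
def wcal():
    s=status.read_state();k=dict(vision.calibration("wrist"))
    W=np.eye(4);W[:3,:3]=Ro.from_quat(s['eef_rot']).as_matrix();W[:3,3]=s['ee_pos']
    C=np.linalg.inv(W@np.array(k["T_tool_cam"]))
    k['rvec']=cv2.Rodrigues(C[:3,:3])[0];k['tvec']=C[:3,3];cal['wrist']=k;return s
def go(x,y,z,yaw=None):
    s=status.read_state();R=Ro.from_quat(s['eef_rot']).as_matrix()
    d=R.T@(np.array([x,y,z])-s['ee_pos']);print('now',s['ee_pos'].round(4),'yaw',np.degrees(np.arctan2(R[1,0],R[0,0])).round(2),'tilt',R[:,2].round(4),'move shares',(d/.15).round(3))
E
python3 - <<'E'
from h import *
wcal();a=vision.camera("wrist");cv2.imwrite("pics/w0.png",a)
for n,p in dict(honey=(.5,-.296),jam=(.387,-.343),mill=(.49,-.418),salt=(.518,-.165)).items():
    try:print(n,[(np.round(d['point'],3).tolist(),round(d['conf'],2)) for d in spotter.boxes_of("wrist",n)[:2]],fit(n,[p],lambda x,y:cyl(n,x,y),("wrist",))[0]['both'])
    except Exception as e: print(n,e)
go(.5005,-.296,.2415)
print(status.read_state()['joint_positions'].round(2))
E
```

```text
honey [([0.498, -0.288, 0.088], 0.67)] ([0.5017, -0.296], np.float64(0.047))
jam [([0.392, -0.335, 0.084], 0.68)] ([0.3897, -0.3433], np.float64(0.039))
mill [([0.49, -0.4, 0.142], 0.91)] ([0.49, -0.418], np.float64(1.0))
salt [([0.51, -0.169, 0.086], 0.85)] ([0.5189, -0.163], np.float64(0.117))
now [ 0.501  -0.2959  0.4048] yaw 123.85 tilt [ 1.e-04 -3.e-04 -1.e+00] move shares [ 1.000e-03 -3.000e-03  1.089e+00]
[ 0.9   0.28 -0.54  1.56  0.15  1.34  0.94]
```

View pics/w0.png

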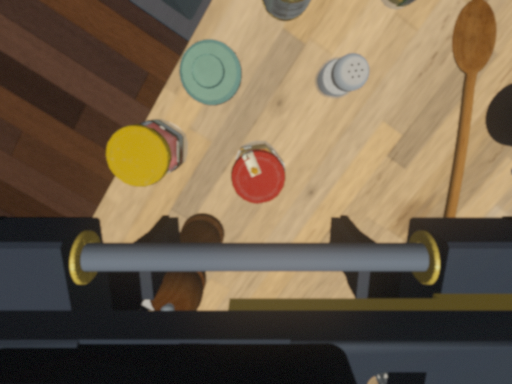

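The wrist view shows the honey lid at (258,176), jam at (138,155), salt at (348,75), and the mill at (195,250), clear of the gripper's long axis. The wrist silhouette fit puts the honey jar at (0.5017, -0.296). I'll go down and grip it.

play_rows:
  series:
    - [0, -0.003, 0.33, 0, 0, 0]
    - [0, -0.003, 0.66, 0, 0, 0]
    - [0, -0.003, 0.9, 0, 0, 0]
    - [0, -0.003, 1, 0, 0, 0]

```text
time: 4.15
ee_pos: [0.4996, -0.2955, 0.2513]
eef_rot: [0.47, 0.883, 0.0, -0.002]
ft_force: [-0.8, -0.5, 0.3]
width: 0.0869
grip_force: 0.0
```

play_rows:
  series:
    - [0, 0, 0.09, 0, 0, 0]
    - [0, 0, 0.09, 0, 0, 0]

```text
time: 4.35
ee_pos: [0.5008, -0.2959, 0.2408]
eef_rot: [0.47, 0.883, 0.0, -0.0]
ft_force: [0.9, -0.1, 0.6]
width: 0.0867
grip_force: 0.0
```

play_rows:
  series:
    - [0, 0, 0, 0, 0, 0]
    - [0, 0, 0, 0, 0, 0]
    - [0, 0, 0, 0, 0, 0]
    - [0, 0, 0, 0, 0, 0]
    - [0, 0, 0, 0, 0, 0]
  fingers: -1
  squeeze: 25

```text
time: 4.85
ee_pos: [0.501, -0.2959, 0.2417]
eef_rot: [0.47, 0.883, 0.0, 0.0]
ft_force: [-0.3, -0.3, 0.4]
width: 0.0561
grip_force: 24.5
```

play_rows:
  series:
    - [0, 0, -0.15, 0, 0, 0]
    - [0, 0, -0.4, 0, 0, 0]
    - [0, 0, -0.7, 0, 0, 0]
    - [0, 0, -0.9, 0, 0, 0]
    - [0, 0, -1, 0, 0, 0]

```text
time: 5.35
ee_pos: [0.501, -0.2958, 0.3939]
eef_rot: [0.47, 0.883, -0.0, 0.002]
ft_force: [0.2, 0.4, -4.6]
width: 0.0564
grip_force: 24.1
```

play_rows:
  series:
    - [0.1, 0.075, 0, 0, 0, 0]
    - [0.28, 0.21, 0, 0, 0, 0]
    - [0.5, 0.37, 0, 0, 0, 0]
    - [0.73, 0.54, 0, 0, 0, 0]
    - [0.966, 0.717, 0, 0, 0, 0]

```text
time: 5.85
ee_pos: [0.5084, -0.1137, 0.3893]
eef_rot: [0.47, 0.883, -0.0, -0.001]
ft_force: [0.3, 0.1, -2.5]
width: 0.0565
grip_force: 24.1
```

play_rows:
  series:
    - [0.25, 0.18, 0, 0, 0, 0]
    - [0.5, 0.36, 0, 0, 0, 0]
    - [0.75, 0.54, 0, 0, 0, 0]
    - [0.966, 0.717, 0, 0, 0, 0]

```text
time: 6.25
ee_pos: [0.5163, 0.0674, 0.3896]
eef_rot: [0.47, 0.883, -0.001, -0.001]
ft_force: [1.2, -1.1, -3.7]
width: 0.0558
grip_force: 24.1
```

```bash
cat >> h.py <<'E'
def cell(l,p):
    x,y,w=p;return np.array([x+l[0]*np.cos(w)-l[1]*np.sin(w),y+l[0]*np.sin(w)+l[1]*np.cos(w)])
CELL=dict(L1=(.039,.047),L2=(.039,-.047),med=(-.047,.054),small=(-.047,-.018))
CORN=np.array([[90,-98],[90,98],[-90,98],[-90,-98]])/1e3
E
python3 - <<'E'
from h import *
wcal();a=vision.camera("wrist")
P=np.array([[*cell(c,(.468,.2615,.593)),.05] for c in CORN]);print(proj("wrist",P).round(1))
cv2.imwrite("pics/w1.png",cv2.resize(a,None,fx=1.5,fy=1.5))
go(*cell(CELL['L2'],(.468,.2615,.593)),.391)
E
```

```text
[[ 412.2   87.5]
 [ 443.6 -156.9]
 [ 230.2 -156.4]
 [ 234.1   87.5]]
now [0.5159 0.0747 0.3901] yaw 124.43 tilt [-0.0013  0.0038 -1.    ] move shares [ 0.893  0.698 -0.002]
```

View pics/w1.png

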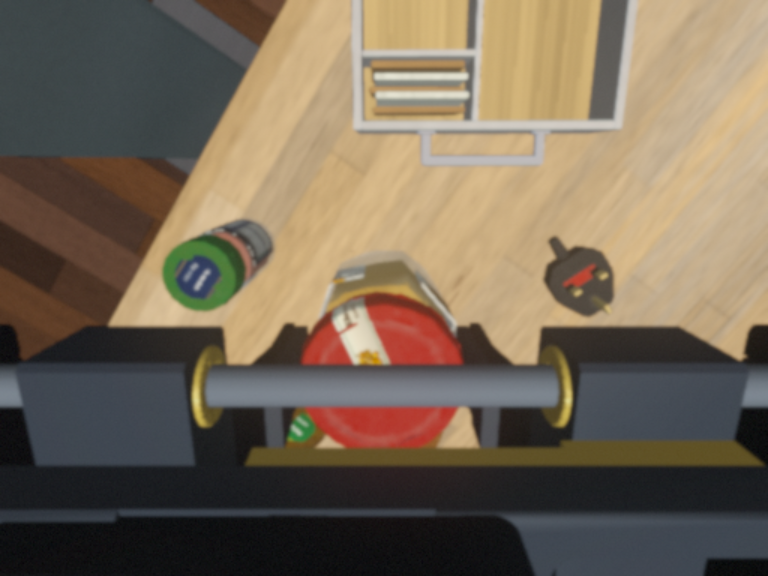

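The caddy's near rim corners appear at (355,130) and (618,128), about (237,87) and (412,85) unscaled. That is within 2 px of the prediction, so the caddy pose holds. The honey jar hangs straight in the grip.

play_rows:
  series:
    - [0.25, 0.19, 0, 0, 0, 0]
    - [0.5, 0.39, 0, 0, 0, 0]
    - [0.72, 0.56, 0, 0, 0, 0]
    - [0.85, 0.66, 0, 0, 0, 0]
    - [0.893, 0.698, 0, 0, 0, 0]

```text
time: 6.8
ee_pos: [0.5282, 0.2376, 0.3894]
eef_rot: [0.468, 0.884, -0.0, -0.002]
ft_force: [-0.7, 0.0, -3.6]
width: 0.0563
grip_force: 24.1
```

```bash
python3 - <<'E'
from h import *
wcal();vision.camera("wrist");go(*cell(CELL['L2'],(.468,.2615,.593)),.2495)
E
```

```text
now [0.5286 0.2371 0.3896] yaw 124.17 tilt [-2.7e-03  7.0e-04 -1.0e+00] move shares [0.045 0.018 0.934]
```

play_rows:
  series:
    - [0.045, 0.018, 0.3, 0, 0, 0]
    - [0.045, 0.018, 0.55, 0, 0, 0]
    - [0.045, 0.018, 0.75, 0, 0, 0]
    - [0.045, 0.018, 0.85, 0, 0, 0]
    - [0.045, 0.018, 0.92, 0, 0, 0]

```text
time: 7.35
ee_pos: [0.5282, 0.2401, 0.2519]
eef_rot: [0.471, 0.882, -0.001, -0.0]
ft_force: [-0.2, -0.6, -3.5]
width: 0.056
grip_force: 24.1
```

play_rows:
  series:
    - [0, 0, 0.01, 0, 0, 0]
    - [0, 0, 0.015, 0, 0, 0]
    - [0, 0, 0.015, 0, 0, 0]

```text
time: 7.65
ee_pos: [0.5286, 0.2415, 0.2522]
eef_rot: [0.47, 0.883, 0.001, 0.001]
ft_force: [0.0, 0.0, -3.0]
width: 0.0561
grip_force: 24.1
```

play_rows:
  series:
    - [0.01, 0.0, 0.01, 0, 0, 0]
    - [0.01, 0, 0.02, 0, 0, 0]
    - [0.01, 0, 0.02, 0, 0, 0]

```text
time: 7.95
ee_pos: [0.5275, 0.2432, 0.2496]
eef_rot: [0.47, 0.883, 0.001, 0.001]
ft_force: [-4.3, -0.5, 7.7]
width: 0.0562
grip_force: 25.4
```

Contact with the caddy floor. Releasing and lifting, then checking.

play_rows:
  series:
    - [0, 0, 0, 0, 0, 0]
    - [0, 0, 0, 0, 0, 0]
    - [0, 0, 0, 0, 0, 0]
  fingers: 1

```text
time: 8.25
ee_pos: [0.5276, 0.2427, 0.2484]
eef_rot: [0.47, 0.883, 0.0, 0.0]
ft_force: [-0.1, -0.4, -0.2]
width: 0.0729
grip_force: 0.0
```

play_rows:
  series:
    - [0, 0, -0.15, 0, 0, 0]
    - [0, 0, -0.4, 0, 0, 0]
    - [0, 0, -0.7, 0, 0, 0]
    - [0, 0, -1, 0, 0, 0]
    - [0, 0, -1, 0, 0, 0]

```text
time: 8.75
ee_pos: [0.528, 0.2439, 0.4044]
eef_rot: [0.47, 0.883, 0.004, 0.003]
ft_force: [0.6, 0.3, -0.5]
width: 0.0871
grip_force: 0.0
```

```bash
python3 - <<'E'
from h import *
wcal();a=vision.camera("wrist")
P=np.array([[*cell(c,(.468,.2615,.593)),.05] for c in CORN]);print((1.5*proj("wrist",P)).round(1))
cv2.imwrite("pics/w2.png",cv2.resize(a,None,fx=1.5,fy=1.5))
print(fit("honey",[(.527,.244)],lambda x,y:[q+[0,0,.008] for q in cyl("honey",x,y)],("wrist",))[0])
go(.3895,-.3435,.391)
E
```

```text
[[441.5 318. ]
 [451.4  43.2]
 [183.2  42.8]
 [211.9 318.8]]
{'both': ([0.528, 0.2428], np.float64(0.072)), 'wrist': ([0.528, 0.2428], np.float64(0.072))}
now [0.5275 0.2427 0.3988] yaw 123.91 tilt [ 2.2e-03  4.0e-04 -1.0e+00] move shares [-2.73  -2.944  0.049]
```

View pics/w2.png

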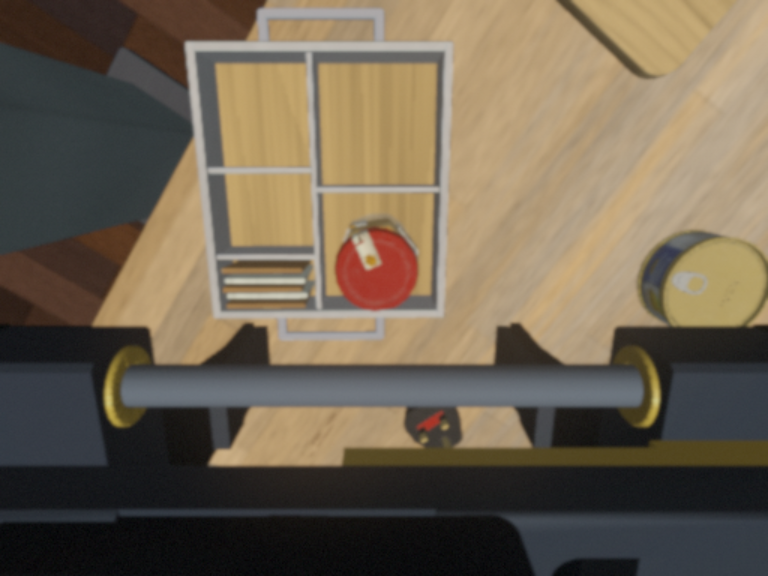

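Honey stands in the large compartment at (375,268). The rim corners (443,316), (452,42), (187,42) and (215,318) match the prediction to about 1 mm. Now back for the jam.

play_rows:
  series:
    - [-0.2, -0.22, 0.01, 0, 0, 0]
    - [-0.43, -0.46, 0.02, 0, 0, 0]
    - [-0.66, -0.71, 0.03, 0, 0, 0]
    - [-0.88, -0.95, 0.04, 0, 0, 0]
    - [-0.91, -0.981, 0.05, 0, 0, 0]

```text
time: 9.35
ee_pos: [0.4803, 0.0407, 0.3887]
eef_rot: [0.474, 0.881, -0.002, -0.001]
ft_force: [0.3, 0.4, 0.7]
width: 0.087
grip_force: 0.0
```

play_rows:
  series:
    - [-0.22, -0.24, 0, 0, 0, 0]
    - [-0.44, -0.47, 0, 0, 0, 0]
    - [-0.66, -0.71, 0, 0, 0, 0]
    - [-0.88, -0.95, 0, 0, 0, 0]
    - [-0.91, -0.981, 0, 0, 0, 0]

```text
time: 9.85
ee_pos: [0.4333, -0.1539, 0.3889]
eef_rot: [0.474, 0.881, -0.001, -0.001]
ft_force: [-0.3, 0.2, -0.9]
width: 0.087
grip_force: 0.0
```

play_rows:
  series:
    - [-0.22, -0.24, 0, 0, 0, 0]
    - [-0.44, -0.47, 0, 0, 0, 0]
    - [-0.66, -0.71, 0, 0, 0, 0]
    - [-0.88, -0.95, 0, 0, 0, 0]
    - [-0.91, -0.981, 0, 0, 0, 0]

```text
time: 10.35
ee_pos: [0.3867, -0.3488, 0.3885]
eef_rot: [0.474, 0.881, -0.0, -0.001]
ft_force: [-0.0, -0.1, -0.3]
width: 0.0872
grip_force: 0.0
```

```bash
python3 - <<'E'
from h import *
wcal();a=vision.camera("wrist")
print(fit("jam",[(.389,-.343)],lambda x,y:cyl("jam",x,y),("wrist",))[0])
print(spotter.boxes_of("wrist","jam")[:1])
go(.3895,-.3435,.2435)
E
```

```text
{'both': ([0.3886, -0.3433], np.float64(0.045)), 'wrist': ([0.3886, -0.3433], np.float64(0.045))}
[{'point': [0.3852, -0.3387, 0.0858], 'conf': 0.66}]
now [ 0.3898 -0.343   0.3893] yaw 123.91 tilt [-0.001   0.0019 -1.    ] move shares [-0.004 -0.004  0.972]
```

play_rows:
  series:
    - [0, -0.01, 0.3, 0, 0, 0]
    - [0, -0.01, 0.6, 0, 0, 0]
    - [0, -0.01, 0.85, 0, 0, 0]
    - [0, -0.01, 0.97, 0, 0, 0]
    - [0, -0.01, 0.97, 0, 0, 0]

```text
time: 11.0
ee_pos: [0.3883, -0.3418, 0.2423]
eef_rot: [0.469, 0.883, 0.001, -0.003]
ft_force: [-0.0, -0.6, 0.8]
width: 0.0869
grip_force: 0.0
```

play_rows:
  series:
    - [0, 0, 0, 0, 0, 0]
    - [0, 0, 0, 0, 0, 0]
    - [0, 0, 0, 0, 0, 0]
    - [0, 0, 0, 0, 0, 0]
    - [0, 0, 0, 0, 0, 0]
  fingers: -1

```text
time: 11.5
ee_pos: [0.3887, -0.3446, 0.2459]
eef_rot: [0.47, 0.883, -0.0, 0.001]
ft_force: [-0.2, 0.7, 4.5]
width: 0.0615
grip_force: 25.0
```

```bash
python3 - <<'E'
from h import *
s=status.read_state();print(s['ee_pos'],s['width'],s['grip_force'],s['ft_force'])
go(*cell(CELL['L1'],(.469,.262,.593)),.391)
E
```

```text
[ 0.3886733  -0.34456137  0.24590211] 0.06145450315405225 24.989042887464166 [-0.18826264  0.73613814  4.47185067]
now [ 0.3887 -0.3446  0.2459] yaw 123.92 tilt [ 0.0014 -0.0011 -1.    ] move shares [ 3.369  2.961 -0.972]
```

play_rows:
  series:
    - [0, 0, -0.15, 0, 0, 0]
    - [0, 0, -0.4, 0, 0, 0]
    - [0, 0, -0.7, 0, 0, 0]
    - [0, 0, -0.9, 0, 0, 0]
    - [0, 0, -1, 0, 0, 0]

```text
time: 12.0
ee_pos: [0.3885, -0.3445, 0.3981]
eef_rot: [0.47, 0.883, -0.001, 0.002]
ft_force: [-0.2, -0.4, -3.6]
width: 0.0616
grip_force: 25.0
```

play_rows:
  series:
    - [0.1, 0.09, 0, 0, 0, 0]
    - [0.25, 0.22, 0, 0, 0, 0]
    - [0.45, 0.4, 0, 0, 0, 0]
    - [0.65, 0.57, 0, 0, 0, 0]
    - [0.842, 0.74, 0, 0, 0, 0]

```text
time: 12.5
ee_pos: [0.4095, -0.1754, 0.3941]
eef_rot: [0.47, 0.883, -0.0, -0.001]
ft_force: [1.3, 0.2, -2.1]
width: 0.0619
grip_force: 25.0
```

play_rows:
  series:
    - [0.21, 0.185, 0, 0, 0, 0]
    - [0.42, 0.37, 0, 0, 0, 0]
    - [0.63, 0.555, 0, 0, 0, 0]
    - [0.842, 0.74, 0, 0, 0, 0]

```text
time: 12.9
ee_pos: [0.4308, -0.0087, 0.3943]
eef_rot: [0.47, 0.883, -0.001, -0.0]
ft_force: [-0.1, 0.3, -3.2]
width: 0.0617
grip_force: 25.0
```

play_rows:
  series:
    - [0.21, 0.185, 0, 0, 0, 0]
    - [0.42, 0.37, 0, 0, 0, 0]
    - [0.63, 0.555, 0, 0, 0, 0]
    - [0.842, 0.74, 0, 0, 0, 0]

```text
time: 13.3
ee_pos: [0.4523, 0.1577, 0.3944]
eef_rot: [0.47, 0.883, -0.001, 0.0]
ft_force: [1.6, -0.1, -2.0]
width: 0.062
grip_force: 25.0
```

play_rows:
  series:
    - [0.2, 0.17, 0, 0, 0, 0]
    - [0.4, 0.34, 0, 0, 0, 0]
    - [0.6, 0.52, 0, 0, 0, 0]
    - [0.75, 0.65, 0, 0, 0, 0]
    - [0.842, 0.74, 0, 0, 0, 0]

```text
time: 13.8
ee_pos: [0.4735, 0.3253, 0.3939]
eef_rot: [0.469, 0.883, -0.0, -0.001]
ft_force: [-0.5, 0.1, -1.7]
width: 0.0614
grip_force: 25.0
```

```bash
python3 - <<'E'
from h import *
wcal();vision.camera("wrist");vision.camera("wrist");go(*cell(CELL['L1'],(.469,.262,.593)),.253)
E
```

```text
now [0.4733 0.3254 0.3939] yaw 124.18 tilt [-0.0024  0.0012 -1.    ] move shares [-0.023  0.001  0.939]
```

play_rows:
  series:
    - [-0.015, 0, 0.3, 0, 0, 0]
    - [-0.015, 0, 0.55, 0, 0, 0]
    - [-0.015, 0, 0.75, 0, 0, 0]
    - [-0.015, 0, 0.86, 0, 0, 0]
    - [-0.015, 0, 0.91, 0, 0, 0]

```text
time: 14.4
ee_pos: [0.4757, 0.3199, 0.257]
eef_rot: [0.47, 0.883, -0.001, -0.0]
ft_force: [0.4, -0.1, -3.6]
width: 0.0618
grip_force: 25.0
```

play_rows:
  series:
    - [0, 0, 0.012, 0, 0, 0]
    - [0, 0, 0.02, 0, 0, 0]
    - [0, 0, 0.02, 0, 0, 0]

```text
time: 14.7
ee_pos: [0.4764, 0.3209, 0.2566]
eef_rot: [0.47, 0.883, 0.001, 0.001]
ft_force: [0.3, -0.3, -3.0]
width: 0.062
grip_force: 25.0
```

play_rows:
  series:
    - [0, 0, 0.01, 0, 0, 0]
    - [0, 0, 0.02, 0, 0, 0]
    - [0, 0, 0.02, 0, 0, 0]

```text
time: 15.0
ee_pos: [0.4764, 0.3211, 0.2539]
eef_rot: [0.47, 0.883, 0.001, 0.001]
ft_force: [-1.5, -1.8, 8.0]
width: 0.0619
grip_force: 25.0
```

play_rows:
  series:
    - [0, 0, 0, 0, 0, 0]
    - [0, 0, 0, 0, 0, 0]
    - [0, 0, 0, 0, 0, 0]
  fingers: 1

```text
time: 15.3
ee_pos: [0.4761, 0.3207, 0.2526]
eef_rot: [0.47, 0.883, 0.0, 0.0]
ft_force: [0.0, 1.0, -0.3]
width: 0.0776
grip_force: 0.0
```

play_rows:
  series:
    - [0, 0, -0.15, 0, 0, 0]
    - [0, 0, -0.4, 0, 0, 0]
    - [0, 0, -0.7, 0, 0, 0]
    - [0, 0, -0.95, 0, 0, 0]
    - [0, 0, -0.95, 0, 0, 0]

```text
time: 15.8
ee_pos: [0.4764, 0.3219, 0.4002]
eef_rot: [0.47, 0.883, 0.003, 0.002]
ft_force: [-0.3, 0.9, 0.6]
width: 0.0869
grip_force: 0.0
```

```bash
python3 - <<'E'
from h import *
wcal();a=vision.camera("wrist")
cv2.imwrite("pics/w3.png",a)
for n,p in (("honey",(.528,.243)),("jam",(.475,.322))):
    print(n,fit(n,[p],lambda x,y:[q+[0,0,.008] for q in cyl(n,x,y)],("wrist",))[0]['both'])
go(.5188,-.1635,.394)
E
```

```text
honey ([0.5286, 0.2426], np.float64(0.465))
jam ([0.4763, 0.3221], np.float64(0.063))
now [0.4761 0.3204 0.3943] yaw 123.91 tilt [-3.e-04 -7.e-04 -1.e+00] move shares [-2.837 -1.563  0.004]
```

View pics/w3.png

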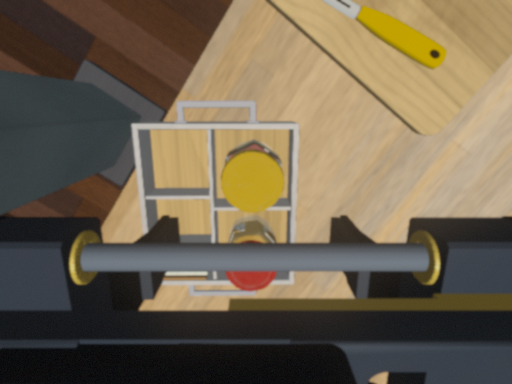

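Jam at (252,180) stands in the other large compartment, with honey behind it at (250,270). Next is the salt.

play_rows:
  series:
    - [-0.2, -0.11, 0, 0, 0, 0]
    - [-0.45, -0.25, 0, 0, 0, 0]
    - [-0.7, -0.385, 0, 0, 0, 0]
    - [-0.946, -0.521, 0, 0, 0, 0]

```text
time: 16.35
ee_pos: [0.4901, 0.1573, 0.3934]
eef_rot: [0.47, 0.883, -0.001, -0.001]
ft_force: [0.6, 0.2, -0.4]
width: 0.0868
grip_force: 0.0
```

play_rows:
  series:
    - [-0.24, -0.13, 0, 0, 0, 0]
    - [-0.48, -0.26, 0, 0, 0, 0]
    - [-0.72, -0.395, 0, 0, 0, 0]
    - [-0.946, -0.521, 0, 0, 0, 0]

```text
time: 16.75
ee_pos: [0.5042, -0.0044, 0.3936]
eef_rot: [0.471, 0.882, -0.001, -0.001]
ft_force: [0.8, 1.0, 1.3]
width: 0.0867
grip_force: 0.0
```

play_rows:
  series:
    - [-0.24, -0.13, 0, 0, 0, 0]
    - [-0.48, -0.26, 0, 0, 0, 0]
    - [-0.72, -0.395, 0, 0, 0, 0]
    - [-0.946, -0.521, 0, 0, 0, 0]
    - [-0.946, -0.521, 0, 0, 0, 0]

```text
time: 17.25
ee_pos: [0.5181, -0.1698, 0.3926]
eef_rot: [0.474, 0.881, -0.001, -0.001]
ft_force: [-1.0, -0.6, -0.8]
width: 0.0869
grip_force: 0.0
```

```bash
python3 - <<'E'
from h import *
vision.camera("wrist");wcal();a=vision.camera("wrist")
cv2.imwrite("pics/w4.png",a)
f,M=fit("salt",[(.518,-.164)],lambda x,y:cyl("salt",x,y),("wrist",));print(f['both'])
m=M['wrist'];ys,xs=np.where(m>0);print(xs.min(),xs.max(),ys.min(),ys.max())
h=hulls("wrist",cyl("salt",*f['both'][0]));ys,xs=np.where(h>.5);print(xs.min(),xs.max(),ys.min(),ys.max())
go(*f['both'][0],.2425)
E
```

```text
([0.52, -0.1643], np.float64(0.118))
239 275 150 194
239 276 147 196
now [ 0.5189 -0.1629  0.3938] yaw 123.94 tilt [-0.0018  0.0014 -1.    ] move shares [-0.014  0.002  1.009]
```

View pics/w4.png

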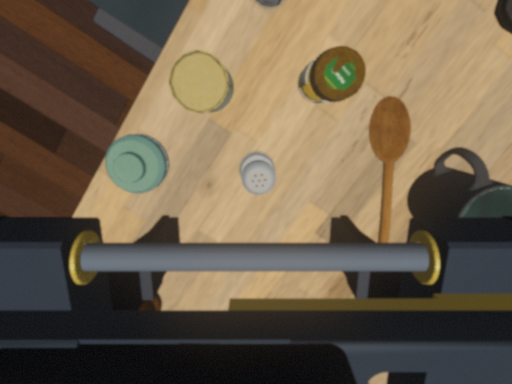

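The salt's top is at (258,178), centred between the fingers. I'll go down and grip it.

play_rows:
  series:
    - [-0.014, 0, 0.3, 0, 0, 0]
    - [-0.014, 0, 0.6, 0, 0, 0]
    - [-0.014, 0, 0.85, 0, 0, 0]
    - [-0.014, 0, 1, 0, 0, 0]
    - [-0.014, 0, 1, 0, 0, 0]

```text
time: 17.9
ee_pos: [0.5189, -0.1634, 0.2418]
eef_rot: [0.469, 0.883, -0.0, -0.003]
ft_force: [-0.1, -0.6, 1.0]
width: 0.0867
grip_force: 0.0
```

play_rows:
  series:
    - [0, 0, 0.01, 0, 0, 0]
    - [0, 0, 0.01, 0, 0, 0]
    - [0, 0, 0.01, 0, 0, 0]
    - [0, 0, 0.01, 0, 0, 0]
    - [0, 0, 0.01, 0, 0, 0]
  fingers: -1
  squeeze: 15

```text
time: 18.4
ee_pos: [0.5204, -0.1652, 0.2441]
eef_rot: [0.47, 0.883, -0.0, 0.001]
ft_force: [-0.2, -0.8, 0.1]
width: 0.055
grip_force: 0.0
```

play_rows:
  series:
    - [0, 0, 0, 0, 0, 0]
    - [0, 0, 0, 0, 0, 0]
    - [0, 0, 0, 0, 0, 0]

```text
time: 18.7
ee_pos: [0.5202, -0.1652, 0.2435]
eef_rot: [0.47, 0.883, -0.0, 0.0]
ft_force: [0.6, -0.6, -0.2]
width: 0.0328
grip_force: 14.9
```

```bash
python3 - <<'E'
from h import *
go(*cell(CELL['small'],(.469,.262,.593)),.394)
E
```

```text
now [ 0.5202 -0.1652  0.2435] yaw 123.91 tilt [ 1.e-04 -0.e+00 -1.e+00] move shares [ 2.433  0.992 -1.003]
```

play_rows:
  series:
    - [0, 0, -0.15, 0, 0, 0]
    - [0, 0, -0.4, 0, 0, 0]
    - [0, 0, -0.7, 0, 0, 0]
    - [0, 0, -0.9, 0, 0, 0]
    - [0, 0, -1, 0, 0, 0]

```text
time: 19.2
ee_pos: [0.5206, -0.165, 0.3962]
eef_rot: [0.47, 0.883, 0.0, 0.002]
ft_force: [-0.0, -0.2, -1.7]
width: 0.0328
grip_force: 14.9
```

play_rows:
  series:
    - [0.12, 0.05, 0, 0, 0, 0]
    - [0.3, 0.12, 0, 0, 0, 0]
    - [0.55, 0.225, 0, 0, 0, 0]
    - [0.811, 0.331, 0, 0, 0, 0]

```text
time: 19.6
ee_pos: [0.4925, -0.035, 0.3917]
eef_rot: [0.47, 0.882, -0.0, -0.001]
ft_force: [0.8, -0.5, 0.2]
width: 0.0329
grip_force: 14.9
```

play_rows:
  series:
    - [0.21, 0.086, 0, 0, 0, 0]
    - [0.42, 0.171, 0, 0, 0, 0]
    - [0.63, 0.257, 0, 0, 0, 0]
    - [0.811, 0.331, 0, 0, 0, 0]

```text
time: 20.0
ee_pos: [0.4655, 0.0943, 0.392]
eef_rot: [0.47, 0.883, -0.001, -0.001]
ft_force: [0.4, -0.0, -0.6]
width: 0.0324
grip_force: 14.9
```

play_rows:
  series:
    - [0.21, 0.086, 0, 0, 0, 0]
    - [0.42, 0.171, 0, 0, 0, 0]
    - [0.63, 0.257, 0, 0, 0, 0]
    - [0.76, 0.31, 0, 0, 0, 0]
    - [0.811, 0.331, 0, 0, 0, 0]

```text
time: 20.5
ee_pos: [0.4385, 0.2232, 0.3922]
eef_rot: [0.468, 0.884, -0.0, -0.001]
ft_force: [0.0, -0.3, -1.3]
width: 0.0329
grip_force: 14.9
```

```bash
python3 - <<'E'
from h import *
vision.camera("wrist");wcal();a=vision.camera("wrist");print(status.read_state()['width'])
go(*cell(CELL['small'],(.469,.262,.593)),.2515)
E
```

```text
0.03280431348201346
now [0.4395 0.2215 0.3925] yaw 124.05 tilt [-1.7e-03 -1.0e-04 -1.0e+00] move shares [-0.007  0.002  0.94 ]
```

play_rows:
  series:
    - [0, 0, 0.3, 0, 0, 0]
    - [0, 0, 0.55, 0, 0, 0]
    - [0, 0, 0.75, 0, 0, 0]
    - [0, 0, 0.86, 0, 0, 0]
    - [0, 0, 0.915, 0, 0, 0]

```text
time: 21.1
ee_pos: [0.4403, 0.2196, 0.2548]
eef_rot: [0.471, 0.882, -0.001, -0.001]
ft_force: [-0.0, -0.8, -0.9]
width: 0.0326
grip_force: 14.9
```

play_rows:
  series:
    - [0, 0, 0.012, 0, 0, 0]
    - [0, 0, 0.02, 0, 0, 0]
    - [0, 0, 0.02, 0, 0, 0]

```text
time: 21.4
ee_pos: [0.4407, 0.2209, 0.2542]
eef_rot: [0.47, 0.883, 0.0, 0.001]
ft_force: [-0.5, 0.4, -0.6]
width: 0.0332
grip_force: 14.9
```

play_rows:
  series:
    - [0, 0, 0.01, 0, 0, 0]
    - [0, 0, 0.018, 0, 0, 0]
    - [0, 0, 0.018, 0, 0, 0]

```text
time: 21.7
ee_pos: [0.4406, 0.2211, 0.2513]
eef_rot: [0.47, 0.883, 0.0, 0.001]
ft_force: [-0.7, 1.0, 6.2]
width: 0.0326
grip_force: 15.0
```

play_rows:
  series:
    - [0, 0, 0, 0, 0, 0]
    - [0, 0, 0, 0, 0, 0]
    - [0, 0, 0, 0, 0, 0]
  fingers: 0.2

```text
time: 22.0
ee_pos: [0.4402, 0.2208, 0.2505]
eef_rot: [0.47, 0.883, -0.0, 0.0]
ft_force: [-0.1, -1.3, -0.4]
width: 0.048
grip_force: 0.0
```

play_rows:
  series:
    - [0, 0, -0.15, 0, 0, 0]
    - [0, 0, -0.4, 0, 0, 0]
    - [0, 0, -0.7, 0, 0, 0]
    - [0, 0, -1, 0, 0, 0]
    - [0, 0, -1, 0, 0, 0]

```text
time: 22.5
ee_pos: [0.4409, 0.2221, 0.4058]
eef_rot: [0.47, 0.883, 0.003, 0.003]
ft_force: [0.1, -0.0, -1.1]
width: 0.0519
grip_force: 0.0
```

```bash
python3 - <<'E'
from h import *
vision.camera("wrist");wcal();a=vision.camera("wrist")
cv2.imwrite("pics/w5.png",a)
n="salt";print(fit(n,[(.44,.221)],lambda x,y:[q+[0,0,.008] for q in cyl(n,x,y)],("wrist",))[0]['both'])
go(.49,-.418,.40)
E
```

```text
([0.4412, 0.2208], np.float64(0.108))
now [0.4401 0.2206 0.4001] yaw 123.89 tilt [-0.e+00 -7.e-04 -1.e+00] move shares [-3.719 -2.098  0.004]
```

View pics/w5.png

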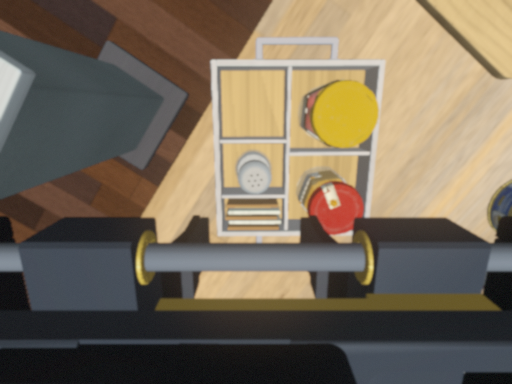

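Salt stands in the small compartment at (255,175), with the jars at (345,113) and (335,207); the medium compartment is free. Now the mill.

play_rows:
  series:
    - [-0.2, -0.11, 0, 0, 0, 0]
    - [-0.45, -0.25, 0, 0, 0, 0]
    - [-0.7, -0.395, 0, 0, 0, 0]
    - [-0.93, -0.5245, 0, 0, 0, 0]
  fingers: 1

```text
time: 23.05
ee_pos: [0.4522, 0.0589, 0.3992]
eef_rot: [0.47, 0.882, -0.001, -0.001]
ft_force: [0.8, -0.0, -0.3]
width: 0.0768
grip_force: 0.0
```

play_rows:
  series:
    - [-0.24, -0.135, 0, 0, 0, 0]
    - [-0.48, -0.27, 0, 0, 0, 0]
    - [-0.72, -0.405, 0, 0, 0, 0]
    - [-0.93, -0.5245, 0, 0, 0, 0]

```text
time: 23.45
ee_pos: [0.4647, -0.1008, 0.399]
eef_rot: [0.471, 0.882, -0.0, -0.001]
ft_force: [0.1, 0.2, 0.0]
width: 0.0864
grip_force: 0.0
```

play_rows:
  series:
    - [-0.24, -0.135, 0, 0, 0, 0]
    - [-0.48, -0.27, 0, 0, 0, 0]
    - [-0.72, -0.405, 0, 0, 0, 0]
    - [-0.93, -0.5245, 0, 0, 0, 0]
    - [-0.93, -0.5245, 0, 0, 0, 0]

```text
time: 23.95
ee_pos: [0.4765, -0.2636, 0.3979]
eef_rot: [0.473, 0.881, -0.0, -0.002]
ft_force: [-0.5, -0.3, 0.3]
width: 0.0869
grip_force: 0.0
```

```bash
python3 - <<'E'
from h import *
vision.camera("wrist");wcal();a=vision.camera("wrist");vision.camera("top");vision.camera("side")
cv2.imwrite("pics/w6.png",a)
n="mill"
for c in ("wrist","top","side"): 
    try:print(c,fit(n,[(.49,-.418)],lambda x,y:cyl(n,x,y),(c,))[0]['both'])
    except Exception as e:print(c,e)
go(.49,-.418,.40)
E
```

```text
wrist ([0.4764, -0.3609], np.float64(0.681))
top ([0.49, -0.418], np.float64(1.0))
side ([0.4912, -0.4201], np.float64(0.223))
now [ 0.478  -0.257   0.4005] yaw 124.02 tilt [-2.e-04 -1.e-04 -1.e+00] move shares [-0.934 -0.535  0.003]
```

View pics/w6.png

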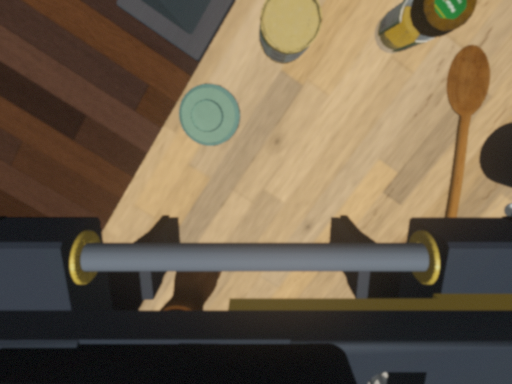

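The mill is hidden behind the gripper here, since the camera looks toward +y. I'll go over it, a little higher, and look there.

play_rows:
  series:
    - [-0.24, -0.135, -0.1, 0, 0, 0]
    - [-0.48, -0.27, -0.2, 0, 0, 0]
    - [-0.72, -0.41, -0.3, 0, 0, 0]
    - [-0.934, -0.535, -0.35, 0, 0, 0]
    - [-0.934, -0.535, -0.35, 0, 0, 0]

```text
time: 24.8
ee_pos: [0.4881, -0.4241, 0.453]
eef_rot: [0.473, 0.881, -0.001, 0.0]
ft_force: [0.1, -0.3, -0.3]
width: 0.0868
grip_force: 0.0
```

```bash
python3 - <<'E'
from h import *
vision.camera("wrist");wcal();a=vision.camera("wrist")
cv2.imwrite("pics/w7.png",a)
n="mill"
f=fit(n,[(.49,-.418)],lambda x,y:cyl(n,x,y),("wrist",));print(f[0]['both'])
go(.49,-.418,.3045)
E
```

```text
([0.4892, -0.4161], np.float64(0.097))
now [ 0.4899 -0.4181  0.4529] yaw 124.0 tilt [ 2.e-04  8.e-04 -1.e+00] move shares [-0.    -0.     0.989]
```

View pics/w7.png

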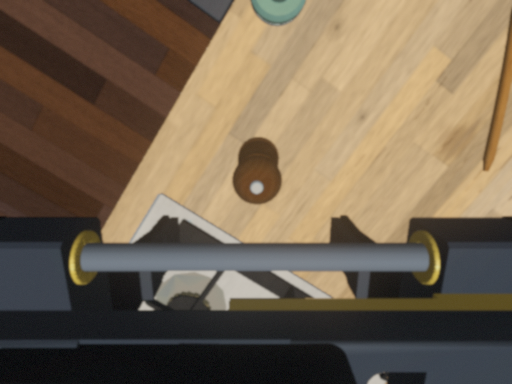

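The mill's head is at (257,180), fully visible; its fit is (0.489, -0.416). I'll go down and grip the head.

play_rows:
  series:
    - [0.014, 0, 0.3, 0, 0, 0]
    - [0.014, 0, 0.6, 0, 0, 0]
    - [0.014, 0, 0.85, 0, 0, 0]
    - [0.014, 0, 0.985, 0, 0, 0]
    - [0.014, 0, 0.985, 0, 0, 0]

```text
time: 25.45
ee_pos: [0.4878, -0.4154, 0.3024]
eef_rot: [0.469, 0.883, 0.001, -0.003]
ft_force: [-0.6, -0.7, -0.6]
width: 0.0872
grip_force: 0.0
```

play_rows:
  series:
    - [0, 0, 0, 0, 0, 0]
    - [0, 0, 0, 0, 0, 0]
    - [0, 0, 0, 0, 0, 0]
    - [0, 0, 0, 0, 0, 0]
    - [0, 0, 0, 0, 0, 0]
  fingers: -1
  squeeze: 20

```text
time: 25.95
ee_pos: [0.4883, -0.4175, 0.3059]
eef_rot: [0.47, 0.883, -0.0, 0.0]
ft_force: [-0.0, 0.0, -0.5]
width: 0.0556
grip_force: 0.0
```

play_rows:
  series:
    - [0, 0, 0, 0, 0, 0]
    - [0, 0, 0, 0, 0, 0]
    - [0, 0, 0, 0, 0, 0]

```text
time: 26.25
ee_pos: [0.4884, -0.4175, 0.3056]
eef_rot: [0.47, 0.883, 0.0, 0.0]
ft_force: [0.2, 0.3, 1.7]
width: 0.0472
grip_force: 20.0
```

```bash
python3 - <<'E'
from h import *
go(*cell(CELL['med'],(.469,.262,.593)),.44)
E
```

```text
now [ 0.4884 -0.4175  0.3056] yaw 123.92 tilt [ 5.e-04 -3.e-04 -1.e+00] move shares [ 4.19   2.107 -0.898]
```

play_rows:
  series:
    - [0, 0, -0.15, 0, 0, 0]
    - [0, 0, -0.4, 0, 0, 0]
    - [0, 0, -0.7, 0, 0, 0]
    - [0, 0, -0.85, 0, 0, 0]
    - [0, 0, -0.93, 0, 0, 0]

```text
time: 26.75
ee_pos: [0.4884, -0.4174, 0.4469]
eef_rot: [0.47, 0.883, -0.0, 0.001]
ft_force: [-0.5, -0.2, -2.3]
width: 0.0472
grip_force: 20.0
```

play_rows:
  series:
    - [0.1, 0.05, 0, 0, 0, 0]
    - [0.25, 0.125, 0, 0, 0, 0]
    - [0.45, 0.226, 0, 0, 0, 0]
    - [0.65, 0.327, 0, 0, 0, 0]
    - [0.838, 0.421, 0, 0, 0, 0]

```text
time: 27.25
ee_pos: [0.47, -0.2765, 0.4432]
eef_rot: [0.47, 0.883, 0.0, -0.001]
ft_force: [-0.2, -0.5, -1.5]
width: 0.0469
grip_force: 20.0
```

play_rows:
  series:
    - [0.21, 0.105, 0, 0, 0, 0]
    - [0.42, 0.211, 0, 0, 0, 0]
    - [0.63, 0.316, 0, 0, 0, 0]
    - [0.838, 0.421, 0, 0, 0, 0]

```text
time: 27.65
ee_pos: [0.4521, -0.1371, 0.4435]
eef_rot: [0.47, 0.883, -0.0, -0.001]
ft_force: [0.0, 0.8, -1.9]
width: 0.0473
grip_force: 20.0
```

play_rows:
  series:
    - [0.21, 0.105, 0, 0, 0, 0]
    - [0.42, 0.211, 0, 0, 0, 0]
    - [0.63, 0.316, 0, 0, 0, 0]
    - [0.838, 0.421, 0, 0, 0, 0]

```text
time: 28.05
ee_pos: [0.4343, 0.0024, 0.4437]
eef_rot: [0.47, 0.883, -0.0, -0.001]
ft_force: [0.8, 0.6, -2.1]
width: 0.047
grip_force: 20.0
```

play_rows:
  series:
    - [0.21, 0.105, 0, 0, 0, 0]
    - [0.42, 0.211, 0, 0, 0, 0]
    - [0.63, 0.316, 0, 0, 0, 0]
    - [0.838, 0.421, 0, 0, 0, 0]

```text
time: 28.45
ee_pos: [0.4166, 0.1418, 0.4438]
eef_rot: [0.47, 0.882, -0.001, -0.0]
ft_force: [0.6, 0.5, -1.9]
width: 0.0468
grip_force: 20.0
```

play_rows:
  series:
    - [0.2, 0.1, 0, 0, 0, 0]
    - [0.4, 0.2, 0, 0, 0, 0]
    - [0.6, 0.3, 0, 0, 0, 0]
    - [0.76, 0.38, 0, 0, 0, 0]
    - [0.838, 0.421, 0, 0, 0, 0]

```text
time: 28.95
ee_pos: [0.3987, 0.282, 0.4437]
eef_rot: [0.469, 0.883, -0.0, -0.001]
ft_force: [-0.1, 0.2, -1.9]
width: 0.0471
grip_force: 20.0
```

```bash
python3 - <<'E'
from h import *
vision.camera("wrist");wcal();vision.camera("wrist");print(status.read_state()['width'])
go(*cell(CELL['med'],(.469,.262,.593)),.3135)
E
```

```text
0.04710802681605465
now [0.3987 0.2817 0.4437] yaw 124.14 tilt [-0.0027  0.0011 -1.    ] move shares [-0.013  0.004  0.868]
```

play_rows:
  series:
    - [-0.02, 0, 0.25, 0, 0, 0]
    - [-0.02, 0, 0.5, 0, 0, 0]
    - [-0.02, 0, 0.7, 0, 0, 0]
    - [-0.02, 0, 0.8, 0, 0, 0]
    - [-0.02, 0, 0.84, 0, 0, 0]

```text
time: 29.55
ee_pos: [0.4012, 0.2768, 0.3175]
eef_rot: [0.47, 0.882, -0.001, -0.001]
ft_force: [0.5, 0.8, -1.9]
width: 0.0473
grip_force: 20.0
```

play_rows:
  series:
    - [0, 0, 0.012, 0, 0, 0]
    - [0, 0, 0.02, 0, 0, 0]
    - [0, 0, 0.02, 0, 0, 0]

```text
time: 29.85
ee_pos: [0.4016, 0.2779, 0.3167]
eef_rot: [0.47, 0.883, 0.001, 0.001]
ft_force: [-0.4, 0.2, -1.3]
width: 0.047
grip_force: 20.0
```

play_rows:
  series:
    - [0.015, 0, 0.008, 0, 0, 0]
    - [0.015, 0, 0.02, 0, 0, 0]
    - [0.015, 0, 0.02, 0, 0, 0]

```text
time: 30.15
ee_pos: [0.4001, 0.2802, 0.3135]
eef_rot: [0.47, 0.883, 0.001, 0.0]
ft_force: [-1.3, -0.3, 4.1]
width: 0.0468
grip_force: 20.0
```

Contact with the floor. Release, lift and retreat, then check.

play_rows:
  series:
    - [0, 0, 0, 0, 0, 0]
    - [0, 0, 0, 0, 0, 0]
    - [0, 0, 0, 0, 0, 0]
  fingers: 0.7

```text
time: 30.45
ee_pos: [0.4, 0.2796, 0.3127]
eef_rot: [0.47, 0.883, -0.0, 0.0]
ft_force: [-0.2, -0.3, 0.0]
width: 0.0636
grip_force: 0.0
```

play_rows:
  series:
    - [0, 0, -0.15, 0, 0, 0]
    - [0, 0, -0.4, 0, 0, 0]
    - [0, 0, -0.7, 0, 0, 0]
    - [0, 0, -0.95, 0, 0, 0]
    - [0, 0, -0.95, 0, 0, 0]

```text
time: 30.95
ee_pos: [0.4003, 0.2808, 0.4595]
eef_rot: [0.47, 0.883, 0.002, 0.002]
ft_force: [-0.5, 0.4, -0.4]
width: 0.0738
grip_force: 0.0
```

play_rows:
  series:
    - [-0.2, 0, 0, 0, 0, 0]
    - [-0.4, 0, 0, 0, 0, 0]
    - [-0.7, 0, 0, 0, 0, 0]
    - [-0.95, 0, 0, 0, 0, 0]
    - [-0.95, 0, 0, 0, 0, 0]

```text
time: 31.45
ee_pos: [0.4824, 0.1558, 0.4541]
eef_rot: [0.474, 0.881, -0.001, -0.0]
ft_force: [0.5, 0.4, 0.2]
width: 0.0742
grip_force: 0.0
```

```bash
python3 - <<'E'
from h import *
vision.camera("wrist");wcal();a=vision.camera("wrist");b=vision.camera("side");t=vision.camera("top")
for n,p in (("mill",(.40,.28)),("honey",(.528,.243)),("jam",(.475,.322)),("salt",(.441,.221))):
    try:
        g=fit(n,[p],lambda x,y:[q+[0,0,.008] for q in cyl(n,x,y)],("wrist","side"))[0];print(n,g)
    except Exception as e:print(n,e)
for n in "spice_dark spice_green tin timer".split(): print(n,[np.round(d['point'],3).tolist() for d in spotter.boxes_of("side",n)[:1]])
b=cv2.resize(b[60:384,80:336],None,fx=1.5,fy=1.5);w=cv2.resize(a[:250],(400,196))
o=np.zeros((486,784,3),np.uint8);o[:,:384]=b;o[:196,384:]=w;cv2.imwrite("pics/end.png",o)
E
```

```text
mill {'both': ([0.4015, 0.2816], np.float64(0.313)), 'wrist': ([0.4012, 0.282], np.float64(0.077)), 'side': ([0.4034, 0.2791], np.float64(0.233))}
honey {'both': ([0.5274, 0.2424], np.float64(0.359)), 'wrist': ([0.5271, 0.2421], np.float64(0.051)), 'side': ([0.5314, 0.2387], np.float64(0.303))}
jam {'both': ([0.4759, 0.3206], np.float64(0.19)), 'wrist': ([0.4758, 0.3198], np.float64(0.05)), 'side': ([0.4748, 0.3243], np.float64(0.12))}
salt {'both': ([0.4394, 0.222], np.float64(0.589)), 'wrist': ([0.4393, 0.2219], np.float64(0.071)), 'side': ([0.4113, 0.2694], np.float64(0.45))}
spice_dark [[0.515, -0.03, 0.07]]
spice_green [[0.413, 0.024, 0.071]]
tin [[0.411, -0.102, 0.057]]
timer [[0.389, -0.22, 0.039]]
```

View pics/end.png

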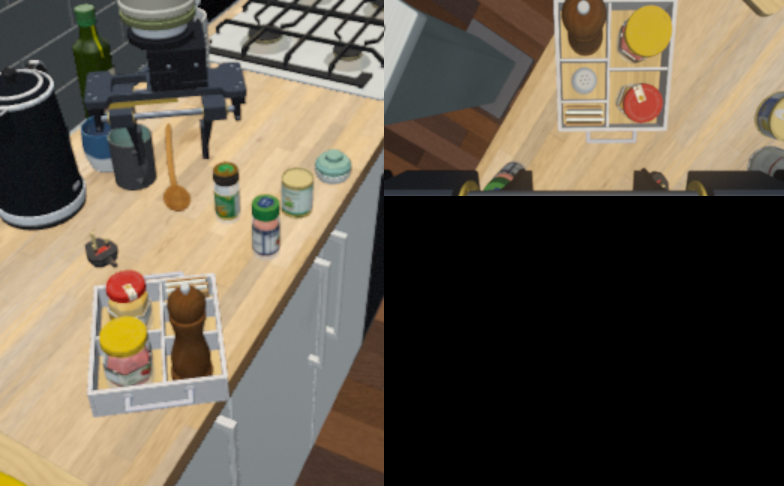

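All four items stand upright in their compartments: mill at (585,25), jam at (650,30), salt at (583,80) and honey at (643,102). The spice jars, tin and timer haven't moved, and the gripper is clear.

```bash
python3 -c "
from bench import job
print(job.close_job())"
```

```text
the job is handed in; nothing more can be done
None
```

The job is handed in: honey, jam, mill and salt stand upright on the floor of their caddy compartments, and the spice jars, tin and timer were left where they were.

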